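# Preset the trailing pointer of a bench spring tester

## Robot

A 6-joint arm with a two-finger parallel gripper is mounted at the origin on the work surface. World frame = base frame: x ahead of the robot, y to its left, z up, the work surface at z = 0. Lengths are in m, angles in rad, forces in N, time in s.
With the tool pointing down it reaches from about 0.35 to 0.85 m from the base axis. Payload 8.1 kg.
Tool frame: the origin (TCP) lies at the very end of the fingers, on their centre line; the grasp point (between the pads) lies 19 mm behind it; y points along the fingers, x is the direction in which the jaws open and shut, and the axes are right-handed (so a half turn about y gives the same grasp; the last joint's range is limited). The gripper opens to 85 mm and grips with 20 to 120 N. Pads are 22 mm wide; open, the fingers measure 114 mm over their backs; the gripper's body (76 mm by 85 mm) begins 54 mm behind the grasp point. The pads swing forward as they close: fully open they stand 13 mm farther back than shut.
Start: joints at [-1.252, 0.13, 1.488, -0, 1.523, -0.085], TCP at [0.236, -0.552, 0.231] pointing down, gripper open.
Joint ranges: [-2.96, 2.96], [-0.89, 2.26], [0.02, 2.5], [-1.34, 4.48], [0, 2.73], [-2.66, 2.66]. Speed limits (rad/s): [2.39, 2.39, 2.79, 3.14, 3.14, 3.14].

## Interface

Orientations are given as a rotation vector (axis times angle).
In Python, from station import ctrl, viewer, nets gives the robot as it stands. The module is installed in compiled form; this text tells all that it offers.
- The arm moves only by the tool step_arm, never from a script. Its argument "plan" is a list of rows, each a list of 7 numbers: the shift along the world's x, y, z in mm, then the turn, a rotation vector about the world's x, y, z in rad, then the gripper's target within -1 to 1 (shut at 1, half-way at 0, fully open at -1). A call has 1 to 8 rows; each row is the pose to reach, as a shift and turn from the pose commanded when the call began; what a row does not reach only later rows make up. A row lasts 1/8 s, in which the tool goes at most 62.5 mm and 10.7 degrees, less where a joint would pass 70% of its speed; a pose out of reach is approached as far as the arm can. A call with a gripper value outside its range is refused whole. The fingers move at their own pace and stop on an object; the grip force is fixed at half the most. Time passes only in rows, so rows that repeat a pose let the fingers close. It gives the time, the measured TCP pose, the force and the opening at its end, in the units of the state.
- ctrl.sense(): the state, without advancing time (a new reading comes with each control period).
- viewer.snapshot(name): name is "side" or "top" or "wrist"; returns a dict with "frame" (400x640x3 uint8, red, green, blue), "range_z" (400x640 float32, m along the optical axis (not along the pixel's ray), 0 where there is no reading), "mtx" (3x3 intrinsics, pixels), "eye" and "attitude" of the camera in the world; the wrist camera has in their place "tool_from_camera" (4x4, takes a point from camera to tool coordinates, whose origin is the TCP and whose axes are the tool frame's). Camera axes: x right, y down, z forward; pixel columns grow to the right and rows downward; lengths in m; the calibration is good to about 2 mm. A picture is of the moment at which its call begins: read the wrist's pose just before it.
- ctrl.hand_in(): hands the job in, once; it reports no verdict.
Trained networks look in a picture, given as the dict that the camera call returned (one of the last four; its "shot" number tells which), for a name from the list of things; names that differ only in an ending like _2 or _b are one class to them, and where a whole thing is asked for, a point or a joint stands for the part that bears it (a point fixed in the world has none). Each returns a list of dicts, best first, with "conf" (0 to 1); they miss things now and then, are a little off and sometimes report something else, mostly with a low value. They report only what shows in the picture. A call takes as long as a camera call.
- nets.search_frame(picture, query): "xy" ([column, row] in pixels, amid what is visible of it).
The state is a dict: "clock": time; "joint_positions": joint angles; "qvel": joint speeds; "joint_efforts": joint torques, N m; "eef_pos": TCP position; "orientation": TCP orientation; "force": force on the tool from outside, world axes, zero at the start; "torque": the same for the moment, N m; "opening": finger opening in m.
Only numpy, scipy, OpenCV 4.12 (cv2) and the standard library are available. Lean on these libraries where they do the work, as an engineer would, in place of code of your own. Each camera call takes 0.05 s, during which the arm holds its last target.

## Task

Set up the spring tester for the next group: lift its clear cover by the front handle until it rests open on its stop, then draw the gauge's black T-handle out against the spring until the trailing pointer it pushes along the scale stands level with the marker tab, and not past it. Ease the handle all the way home without letting it snap back, so that the pointer stays behind at the marker, then swing the cover shut gently without letting it fall. Do not touch the pointer itself, and leave the other things on the bench where they stand.

Things in the scene. Friction and masses are not known exactly. Their poses are not given: they have to be found in the camera images.
- case: White open-topped tester case, fixed: 140 (x) by 360 (y) by 75 mm high, walls and floor 5 mm. Origin: centre of its underside. +x: towards the hinge, away from the robot; +y: the way the gauge is drawn. Inside: gauge barrel, 28 mm thick, at x = -20, y = -165 to -35 mm, axis 22 mm up, and on that axis an 8 mm rod to the T-handle; white scale rail, x = 22 to 50, y = 4 to 172 mm, top 50 mm up.
- cover (a joint): Cover angle: 0 shut, 1.85 rad open on its stop, leaning back past upright. Clear plate, 140 mm deep, 360 mm wide, 0.35 kg, aluminium edge strips, hinged on the case's +x top edge. Let go below about 1.6 rad it falls shut, above that back on to its stop.
- cover_hinge (a point): Point on the cover's hinge axis at mid width, 78 mm above the bench, at the case's x = +70 mm. The axis runs along the case's y.
- cover_handle (a point): Middle of the cover's handle: round steel bar, 10 mm thick, 110 mm long, along the case's y, on two arms at its ends; 36 mm clear gap between bar and cover edge. It circles the hinge at 185 mm: 79 mm high in front of the case when shut, about 257 mm high when open. It can turn between fingers that pinch it across the case's x.
- draw (a joint): How far the gauge's T-handle is drawn out, in m: 0 home, 0.10 at most. A spring pulls it home: 2.75 N at home plus 110 N/m, with a little damping.
- draw_grip (a point): Grip point, 52 mm up, in the T-handle: upright black plate, 64 mm along the case's x, 12 mm thick along y, 14 to 70 mm above the bench. At home it is at the case's (-20, +20) mm, 49 mm clear of the barrel; it is drawn along +y. Keep fingertips above the rod (26 mm up). A dog on its +x end pushes the pointer towards +y: while pushing, pointer_line is 13 mm further along +y than this point.
- pointer: Trailing pointer: dark steel saddle 24 by 14 (along y) by 24 mm high that slides along the top of the scale rail in the case's y, held by about 1 N of friction where it is left. Only the dog is to push it (towards +y); nothing brings it back. Origin: centre of its underside, 50 mm above the bench.
- pointer_line (a point): The pointer's index line (short white stroke), centre of its top, 74 mm above the bench.
- marker_line (a point): Marker tab: fixed upright brass tab 14 by 8 (along y) by 24 mm high on the rail's outer edge, at the case's x = 54 mm; this point is the centre of its top, 74 mm above the bench, axes as the case's. Its place along y differs each time: it is reached by drawing the handle out 50 to 85 mm. Pointer and marker are level when both have the same y in the case's axes.
- beaker: Bystander: glass beaker, 80 mm wide, 100 mm high. Origin: centre of its underside.
- reagent: Bystander: amber jar, 64 mm wide, 150 mm high. Origin: centre of its underside.
- meter: Bystander: white bench meter lying flat, 85 by 170 by 35 mm. Origin: centre of its underside.

How it is judged:
On the way, in this order (a step that is already met when the one before it is completed fails the run):
1. the cover rests open on its stop (value of joint cover above 1.78 rad and value of joint draw below 0.006 m), for 0.3 s.
2. the handle is drawn out and has pushed the pointer level with the marker (y of pointer_line in the frame of marker_line between -0.005 and 0.005 m and value of joint draw above 0.035 m and value of joint cover above 1.6 rad), for 0.2 s.
3. the handle is home again, the pointer left at the marker (y of pointer_line in the frame of marker_line between -0.005 and 0.005 m and value of joint draw below 0.005 m and value of joint cover above 1.4 rad), for 0.2 s.
At the end, for the whole second after the job is handed in: The pointer stands within 5 mm of the marker along the case's y, the T-handle is home (within 5 mm), the cover is shut (within 0.04 rad) and everything is at rest (y of pointer_line in the frame of marker_line between -0.005 and 0.005 m and value of joint draw below 0.005 m and value of joint cover below 0.04 rad and velocity of joint cover between -0.1 and 0.1 rad/s and linear speed of pointer below 0.01 m/s); the robot touches nothing.
It fails at once if the T-handle snaps home (faster than 0.6 m/s) (velocity of joint draw below -0.6 m/s).
It fails at once if the cover falls shut (faster than 2.5 rad/s) (velocity of joint cover below -2.5 rad/s).
It fails at once if the robot touches the pointer (contact force between any of the arm, the fingers and pointer above 0.5 N).
It fails at once if a bystander is moved by more than 30 mm (distance of any of beaker, reagent, meter from where it was at the start of the episode above 0.03 m).
It also fails if it takes over 72 s, if anything falls off the work surface, if the arm or the gripper's body presses on something with over 40 N, if the wrist force passes 120 N, or if a joint passes its speed limit or range.

## Working session

There is one attempt and no reset: what is moved stays moved. The work goes in short steps, Python scripts to look and compute and a tool call to move; the robot and the scene stay as the last step left them, time stands still between calls to the robot, and variables do not carry over. Pictures are saved under pics/ and viewed, and the job is handed in when it is done.

Besides the shell and the picture viewer there is one more tool, called after ">>>" by a JSON object that holds its "name" and its "arguments", one argument or row to a line. step_arm: Moves the arm, as the interface text tells. Its arguments: {"type":"object","properties":{"plan":{"type":"array","items":{"type":"array","items":{"type":"number"}}}},"required":["plan"]}

```bash
mkdir -p pics
cat > h.py <<'E'
import numpy as np, cv2
from scipy.spatial.transform import Rotation as R
from station import ctrl, viewer, nets
def att(p):
    a=np.array(p['attitude'],float)
    return a if a.shape==(3,3) else R.from_rotvec(a).as_matrix()
def snap(n):
    s=ctrl.sense(); p=viewer.snapshot(n)
    if n=='wrist':
        T=np.eye(4);T[:3,:3]=R.from_rotvec(s['orientation']).as_matrix();T[:3,3]=s['eef_pos']
        p['T']=T@np.array(p['tool_from_camera'])
    else:
        T=np.eye(4);T[:3,:3]=att(p);T[:3,3]=p['eye'];p['T']=T
    return p
def save(p,f,crop=None,k=1):
    im=p['frame'][:,:,::-1]
    if crop: im=im[crop[1]:crop[3],crop[0]:crop[2]]
    cv2.imwrite('pics/'+f,cv2.resize(im,None,fx=k,fy=k,interpolation=cv2.INTER_CUBIC) if k!=1 else im)
def ray(p,xy):
    d=np.linalg.inv(p['mtx'])@np.array([xy[0],xy[1],1.]);return p['T'][:3,3],p['T'][:3,:3]@d
def at_z(p,xy,z):
    o,d=ray(p,xy);return o+d*(z-o[2])/d[2]
def depth(p,xy):
    o,d=ray(p,xy);return o+d*p['range_z'][int(round(xy[1])),int(round(xy[0]))]
def proj(p,X):
    q=p['T'][:3,:3].T@(np.array(X)-p['T'][:3,3]);q=p['mtx']@q;return q[:2]/q[2]
def tri(p1,a,p2,b):
    o,d=ray(p1,a);e,f=ray(p2,b)
    s=np.linalg.lstsq(np.c_[d,-f],e-o,rcond=None)[0]
    A=o+s[0]*d;B=e+s[1]*f;return (A+B)/2,np.linalg.norm(A-B)
E
python3 - <<'E'
from h import *
np.set_printoptions(precision=4,suppress=True)
print(ctrl.sense())
for n in ['side','top','wrist']:
    p=snap(n);save(p,n+'0.png');print(n,p.get('attitude'),p.get('eye'),p['mtx'],p.get('tool_from_camera'))
    for q in ['case','cover','cover_handle','draw_grip','pointer','pointer_line','marker_line','beaker','reagent','meter']:
        r=nets.search_frame(p,q)
        if r: print(q,[(np.round(x['xy']),round(x['conf'],2),np.round(depth(p,x['xy']),3)) for x in r[:2] if x['conf']>.1])
E
```

```text
{'clock': 0.0, 'joint_positions': array([-1.2524,  0.1312,  1.4893, -0.    ,  1.523 , -0.0854]), 'qvel': array([-0.0014, -0.0009,  0.0017,  0.0005, -0.0009, -0.0008]), 'joint_efforts': array([  0.0002, -56.9405, -50.0554,  -0.    ,   0.015 ,   0.0001]), 'eef_pos': array([ 0.2356, -0.5512,  0.2302]), 'orientation': array([-1.3724,  0.9079, -0.9055]), 'force': array([-0.19  , -0.7384, -0.066 ]), 'torque': array([ 0.0462, -0.0323, -0.0366]), 'opening': 0.0852460631017915}
side [-0.5574  2.7148 -1.0713] [0.1301 0.8491 1.0632] [[444.2375   0.     321.6495]
 [  0.     444.2375 201.5233]
 [  0.       0.       1.    ]] None
case [(array([312., 216.]), 0.68, array([0.522, 0.075, 0.082])), (array([306., 335.]), 0.56, array([0.368, 0.442, 0.126]))]
cover [(array([313., 210.]), 0.6, array([0.53 , 0.054, 0.084]))]
cover_handle [(array([314., 212.]), 0.79, array([0.524, 0.059, 0.083]))]
beaker [(array([374., 121.]), 0.77, array([ 0.507, -0.436,  0.081]))]
reagent [(array([307., 335.]), 0.65, array([0.367, 0.44 , 0.125]))]
meter [(array([234., 314.]), 0.69, array([0.588, 0.423, 0.037]))]
top [-2.0642  2.1616 -0.2174] [ 0.2931 -0.0256  1.1227] [[417.9728   0.     323.9146]
 [  0.     417.9728 196.7301]
 [  0.       0.       1.    ]] None
case [(array([300., 189.]), 0.65, array([0.532, 0.029, 0.085]))]
cover [(array([298., 188.]), 0.76, array([0.536, 0.036, 0.08 ]))]
cover_handle [(array([294., 190.]), 0.61, array([0.53 , 0.046, 0.084]))]
beaker [(array([494., 184.]), 0.7, array([ 0.536, -0.495,  0.013]))]
reagent [(array([145., 253.]), 0.59, array([0.382, 0.39 , 0.149]))]
meter [(array([157., 175.]), 0.57, array([0.599, 0.414, 0.038]))]
wrist None None [[342.1393   0.     324.5844]
 [  0.     342.1393 200.1844]
 [  0.       0.       1.    ]] [[ 1.     -0.0003 -0.0007  0.0009]
 [ 0.0005 -0.3277  0.9448 -0.1415]
 [-0.0005 -0.9448 -0.3277  0.0855]
 [ 0.      0.      0.      1.    ]]
```

View pics/side0.png

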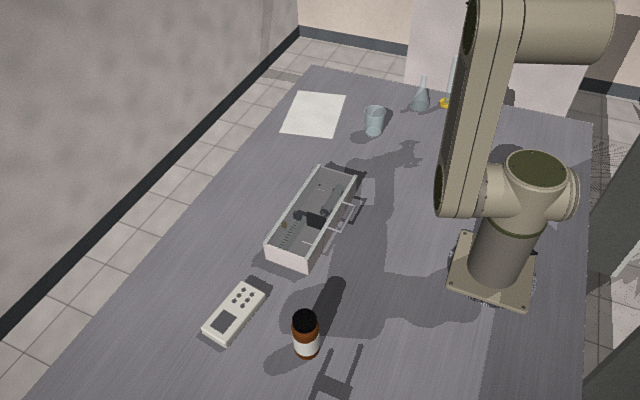

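View pics/top0.png

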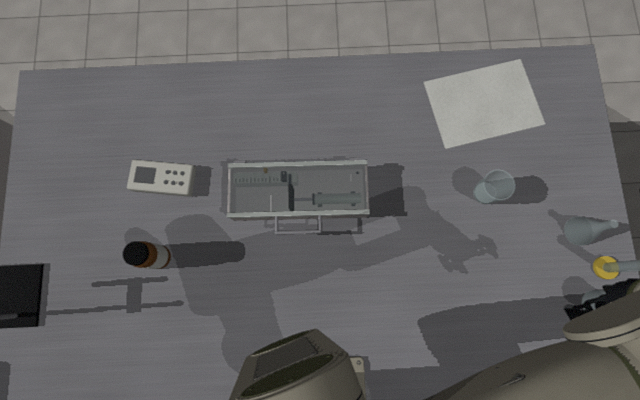

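The side view shows the case around (310,215), with the amber jar at (306,335), the meter at (234,314) and the beaker at (374,121). In the top view the case is at (298,188), almost parallel to the world axes. I'll zoom in next.

Run:
```python
from h import *
p=snap('top');save(p,'topz.png',(215,145,385,245),4.7)
p=snap('side');save(p,'sidez.png',(250,155,380,280),4.7)
```

```text
(no output)
```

View pics/topz.png

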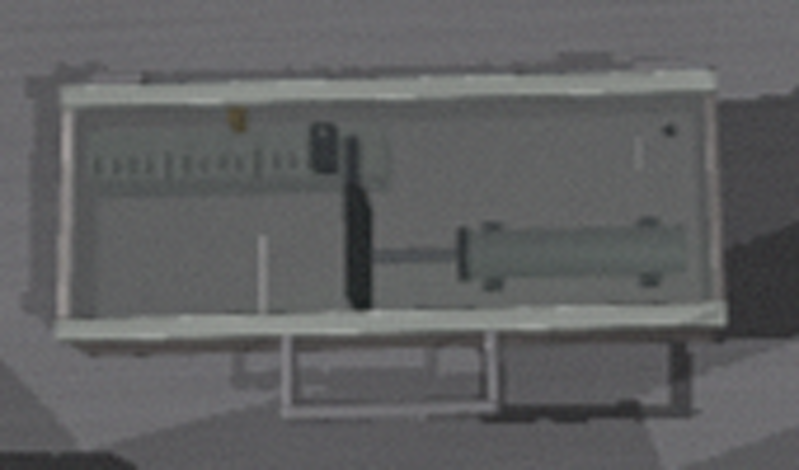

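View pics/sidez.png

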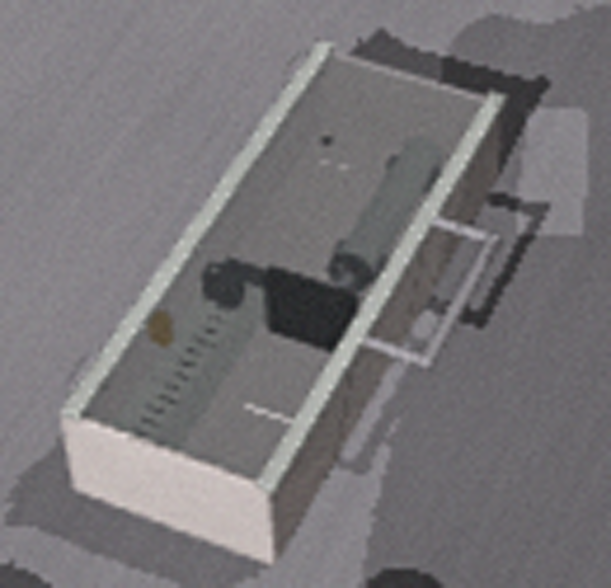

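```bash
cat > fit.py <<'E'
from h import *
from scipy.optimize import least_squares
np.set_printoptions(precision=4,suppress=True)
t=snap('top');s=snap('side')
ft=lambda x,y:np.array([x/4.7+215-.4,y/4.7+145-.4]); fs=lambda x,y:np.array([x/4.7+250-.4,y/4.7+155-.4])
T=dict(hl=ft(286,410),hr=ft(492,408),c1=ft(62,88),c2=ft(716,74),c3=ft(57,335),c4=ft(724,322))
S=dict(hl=fs(430,362),hr=fs(495,236),c1=fs(66,415),c2=fs(327,43),c3=fs(266,488),c4=fs(503,96))
for k in T:
    print(k,*tri(t,T[k],s,S[k]),at_z(t,T[k],.08),at_z(s,S[k],.08))
M=dict(hl=(-115,52,79),hr=(-115,-52,79),c1=(70,180,81),c2=(70,-180,81),c3=(-70,180,81),c4=(-70,-180,81))
def w(v,m):
    c,s_=np.cos(v[2]),np.sin(v[2]);m=np.array(m)/1e3
    return np.array([v[0]+c*m[0]-s_*m[1],v[1]+s_*m[0]+c*m[1],m[2]])
def f(v): return np.concatenate([np.r_[proj(t,w(v,M[k]))-T[k],proj(s,w(v,M[k]))-S[k]] for k in T])
r=least_squares(f,[.54,.05,0]);print(r.x);print(r.fun.reshape(-1,4))
E
python3 fit.py
```

```text
hl [0.4241 0.0945 0.0794] 0.003436101540722458 [0.4257 0.0948 0.08  ] [0.4222 0.0949 0.08  ]
hr [ 0.4215 -0.015   0.0835] 0.00043604863247793756 [ 0.4217 -0.015   0.08  ] [ 0.4228 -0.0181  0.08  ]
c1 [0.6097 0.2148 0.0772] 0.0019954898985337383 [0.6098 0.2144 0.08  ] [0.6072 0.2166 0.08  ]
c2 [ 0.5994 -0.1468  0.0795] 0.0032265316990988547 [ 0.6009 -0.1465  0.08  ] [ 0.5974 -0.1462  0.08  ]
c3 [0.4735 0.2176 0.0785] 0.0027335866608078083 [0.4719 0.2169 0.08  ] [0.4744 0.2187 0.08  ]
c4 [ 0.4629 -0.1413  0.0813] 0.0014759329001428094 [ 0.4623 -0.1416  0.08  ] [ 0.464  -0.1425  0.08  ]
[ 0.5368  0.0363 -0.0271]
[[ 1.4309  0.9788  0.1119 -0.757 ]
 [-0.9212  0.615   0.0804  1.6813]
 [-0.0452 -0.769  -1.0171 -1.2912]
 [-0.3486 -0.4509 -1.3109 -0.4397]
 [-0.551   0.0435  0.9809 -0.0665]
 [ 0.1304  0.0911  0.5475  0.094 ]]
```

Run:
```python
from h import *
np.set_printoptions(precision=3,suppress=True)
s=ctrl.sense();A=R.from_rotvec(s['orientation']).as_matrix();print(A)
c=np.array([.5368,.0363]);yaw=-.0271
def W(x,y): return c+np.array([[np.cos(yaw),-np.sin(yaw)],[np.sin(yaw),np.cos(yaw)]])@np.array([x,y])
print(W(-.115,0),W(-.02,.02))
a=np.arctan2(A[1,0],A[0,0]);print('jaw yaw',a,'turn to case x',yaw-a,'or',yaw-a+np.pi,yaw-a-np.pi)
print((np.r_[W(-.115,0),0]-s['eef_pos'])*1e3)
```

```text
[[ 0.393 -0.     0.92 ]
 [-0.92   0.     0.393]
 [-0.    -1.    -0.   ]]
[0.422 0.039] [0.517 0.057]
jaw yaw -1.1669907466107257 turn to case x 1.1398907466107258 or 4.281483400200519 -2.0017019069790676
[ 186.115  591.159 -231.279]
```

>>> {"name": "step_arm", "arguments": {
  "plan": [
    [23,60,0,0,0,0.11,0.3],
    [46,120,0,0,0,0.23,0.3],
    [70,180,0,0,0,0.34,0.3],
    [93,240,0,0,0,0.46,0.3],
    [116,300,0,0,0,0.57,0.3],
    [140,360,-20,0,0,0.7,0.3],
    [154,420,-30,0,0,0.86,0.3],
    [168,480,-40,0,0,1.0,0.3]
  ]
}}

```text
clock: 2.85
eef_pos: [0.4009, -0.0829, 0.1934]
orientation: [-1.567, 0.127, -0.128]
force: [1.7, -0.3, -0.0]
opening: 0.03
```

>>> {"name": "step_arm", "arguments": {
  "plan": [
    [10,55,-20,0,0,0.07,0.3],
    [18,111,-40,0,0,0.14,0.3],
    [18,111,-60,0,0,0.14,0.3],
    [18,111,-60,0,0,0.14,0.3]
  ]
}}

```text
clock: 3.35
eef_pos: [0.4173, 0.027, 0.1321]
orientation: [-1.571, 0.022, -0.017]
force: [-0.4, -1.1, -0.3]
opening: 0.03
```

Run:
```python
from h import *
np.set_printoptions(precision=4,suppress=True)
s=ctrl.sense();print(s['clock'],s['eef_pos'],s['opening'],s['force'],R.from_rotvec(s['orientation']).as_matrix())
p=snap('wrist');save(p,'w1.png');p=snap('top');save(p,'t1.png')
```

```text
3.35 [0.4173 0.027  0.1321] 0.0300084756147316 [-0.4463 -1.1284 -0.3468] [[ 0.9997 -0.0033  0.0251]
 [-0.0251  0.      0.9997]
 [-0.0033 -1.     -0.0001]]
```

View pics/w1.png

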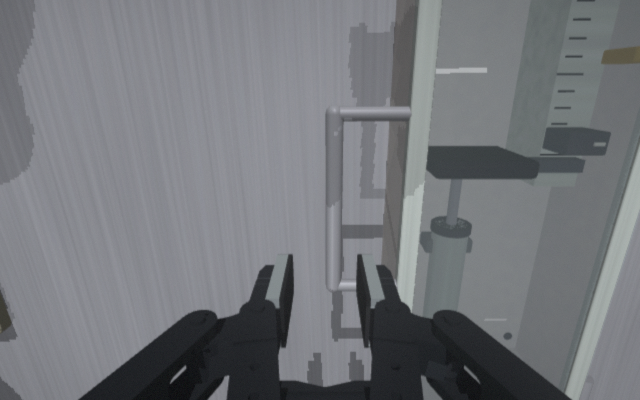

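Run:
```python
from h import *
np.set_printoptions(precision=4,suppress=True)
p=snap('wrist')
for xy in [(335,113),(334,198),(334,285)]: print(at_z(p,xy,.084),at_z(p,xy,.079),depth(p,xy))
for q in ['cover_handle','draw_grip','pointer_line','marker_line','pointer']:
    r=nets.search_frame(p,q); print(q,[(np.round(x['xy']),round(x['conf'],2)) for x in r[:2]])
print(p['T'])
```

```text
[0.4275 0.0937 0.084 ] [0.4276 0.0932 0.079 ] [0.4275 0.0935 0.0817]
[0.426  0.0448 0.084 ] [0.4261 0.0431 0.079 ] [0.426  0.0439 0.0812]
[ 0.4248 -0.0147  0.084 ] [ 0.4249 -0.018   0.079 ] [ 0.4249 -0.0161  0.0819]
cover_handle [(array([512., 163.]), 0.9)]
draw_grip []
pointer_line []
marker_line []
pointer []
[[ 0.9996 -0.0267 -0.0088  0.4222]
 [-0.0281 -0.9444 -0.3275  0.11  ]
 [ 0.0004  0.3276 -0.9448  0.2756]
 [ 0.      0.      0.      1.    ]]
```

Run:
```python
from h import *
np.set_printoptions(precision=4,suppress=True)
p=snap('wrist');s=ctrl.sense();print(s['clock'],s['eef_pos'])
save(p,'w2.png')
d=p['range_z'];g=p['frame'].astype(int).mean(2)
for r in (130,170,200,240):
    pts=np.array([depth(p,(c,r)) for c in range(290,380)]);m=(pts[:,2]>.06)&(pts[:,2]<.1)
    cs=np.arange(290,380)[m];print(r,cs.min(),cs.max(),at_z(p,(cs.mean(),r),.082),pts[m][:,2].max())
```

```text
3.8 [0.419  0.0257 0.1341]
130 322 338 [0.425  0.0841 0.082 ] 0.08392396421283377
170 322 338 [0.4244 0.0611 0.082 ] 0.08318824463662258
200 322 338 [0.424  0.0427 0.082 ] 0.08302284392010789
240 323 337 [0.4232 0.0163 0.082 ] 0.08351101276883105
```

View pics/w2.png

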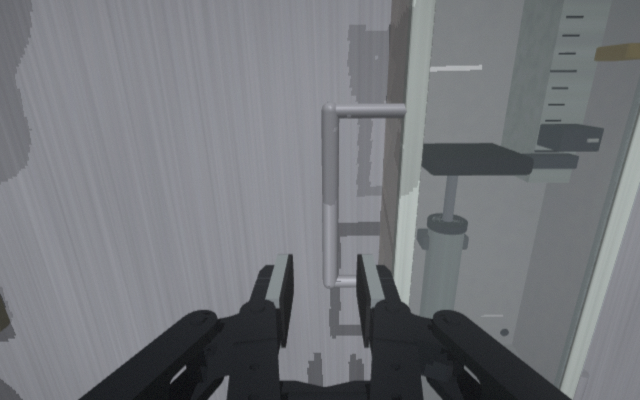

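>>> {"name": "step_arm", "arguments": {
  "plan": [
    [4,14,0,0,0,0,0.3],
    [4,14,-25,0,0,0,0.3],
    [4,14,-50,0,0,0,0.3],
    [4,14,-74,0,0,0,0.3],
    [4,14,-74,0,0,0,0.3]
  ]
}}

```text
clock: 4.42
eef_pos: [0.4209, 0.041, 0.0577]
orientation: [-1.57, 0.024, -0.018]
force: [0.4, 0.3, -0.5]
opening: 0.0297
```

Run:
```python
from h import *
p=snap('wrist');s=ctrl.sense();print(s['clock'],s['eef_pos'],s['force'],s['orientation'])
save(p,'w3.png')
```

```text
4.475 [0.42202698 0.04082998 0.05910687] [ 0.07590048 -0.34249007  0.86661329] [-1.5705054   0.0224609  -0.01932683]
```

View pics/w3.png

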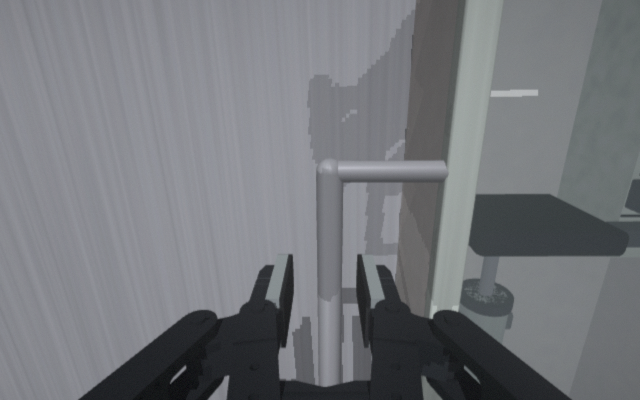

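The bar (column 330) lies between the pads, which stand at 292 and 358. Closing on it.

>>> {"name": "step_arm", "arguments": {
  "plan": [
    [1,0,0,0,0,0,1],
    [1,0,0,0,0,0,1],
    [1,0,0,0,0,0,1],
    [1,0,0,0,0,0,1]
  ]
}}

```text
clock: 4.97
eef_pos: [0.423, 0.0406, 0.0607]
orientation: [-1.57, 0.023, -0.02]
force: [-10.8, 0.6, 9.9]
opening: 0.0081
```

Run:
```python
import numpy as np
from h import *
s=ctrl.sense();print(s['clock'],s['eef_pos'],s['force'],s['opening'])
yaw=-.0271
# rel. arc: bar from theta0 ~0.005
for th in np.r_[.1:1.86:.12,1.85,1.88]:
    dx=185*(1-np.cos(th));dz=185*np.sin(th)
    print(round(th,2),np.round([dx*np.cos(yaw),dx*np.sin(yaw),dz]))
```

```text
4.975 [0.42299765 0.04055766 0.0607056 ] [-10.75853504   0.59693767   9.85801285] 0.008083294058286993
0.1 [ 1. -0. 18.]
0.22 [ 4. -0. 40.]
0.34 [11. -0. 62.]
0.46 [19. -1. 82.]
0.58 [ 30.  -1. 101.]
0.7 [ 43.  -1. 119.]
0.82 [ 59.  -2. 135.]
0.94 [ 76.  -2. 149.]
1.06 [ 95.  -3. 161.]
1.18 [114.  -3. 171.]
1.3 [135.  -4. 178.]
1.42 [157.  -4. 183.]
1.54 [179.  -5. 185.]
1.66 [201.  -5. 184.]
1.78 [223.  -6. 181.]
1.85 [236.  -6. 178.]
1.88 [241.  -7. 176.]
```

>>> {"name": "step_arm", "arguments": {
  "plan": [
    [1,0,10,0,0,0,1],
    [2,0,25,0,0,0,1],
    [4,0,40,0,0,0,1],
    [11,0,62,0,0,0,1],
    [19,-1,82,0,0,0,1],
    [30,-1,101,0,0,0,1],
    [30,-1,101,0,0,0,1]
  ]
}}

```text
clock: 5.85
eef_pos: [0.4534, 0.0399, 0.1638]
orientation: [-1.57, 0.022, -0.02]
force: [-17.1, 3.9, 10.0]
opening: 0.0076
```

Run:
```python
from h import *
s=ctrl.sense();print(s['clock'],s['eef_pos'],s['force'],s['opening'])
p=snap('top');save(p,'t2.png',(200,100,440,300),3)
```

```text
5.85 [0.45339576 0.03985815 0.16383974] [-17.06051869   3.91544913   9.99491106] 0.007558967345445851
```

View pics/t2.png

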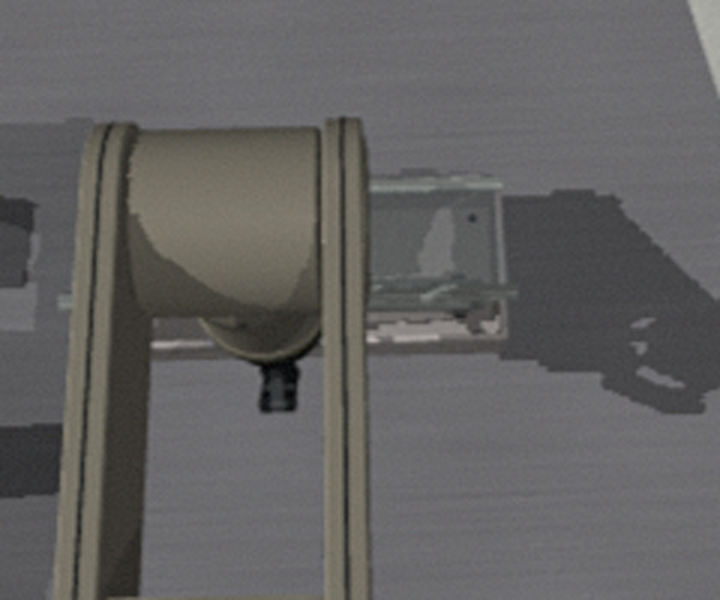

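The cover is rising: its front strip now stands clear behind the front wall. I'll continue along the arc.

>>> {"name": "step_arm", "arguments": {
  "plan": [
    [12,0,18,0,0,0,1],
    [27,-1,34,0,0,0,1],
    [44,-1,48,0,0,0,1],
    [63,-2,60,0,0,0,1],
    [82,-2,70,0,0,0,1],
    [103,-3,77,0,0,0,1],
    [125,-3,82,0,0,0,1],
    [125,-3,82,0,0,0,1]
  ]
}}

```text
clock: 6.9
eef_pos: [0.5818, 0.0362, 0.247]
orientation: [-1.571, 0.015, -0.027]
force: [-2.0, 0.3, 10.4]
opening: 0.0076
```

>>> {"name": "step_arm", "arguments": {
  "plan": [
    [15,0,2,0,0,0,1],
    [30,-1,2,0,0,0,1],
    [44,-1,1,0,0,0,1],
    [59,-2,-1,0,0,0,1],
    [70,-2,-3,0,0,0,1],
    [77,-2,-5,0,0,0,1],
    [77,-2,-5,0,0,0,1]
  ]
}}

```text
clock: 7.78
eef_pos: [0.6578, 0.0344, 0.2403]
orientation: [-1.571, 0.017, -0.025]
force: [1.2, 1.8, 4.9]
opening: 0.0076
```

Run:
```python
from h import *
s=ctrl.sense();print(s['clock'],s['eef_pos'],s['force'],s['opening'])
p=snap('side');save(p,'s2.png',(220,100,480,300),3)
p=snap('wrist');save(p,'w4.png')
```

```text
7.775 [0.65776003 0.03436379 0.24032322] [1.15766802 1.84911665 4.93209187] 0.00761335706038166
```

View pics/s2.png

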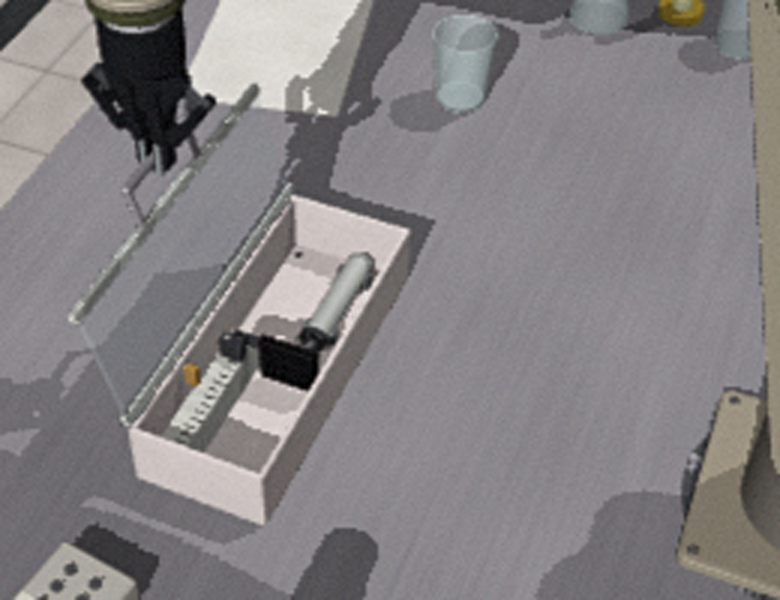

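View pics/w4.png

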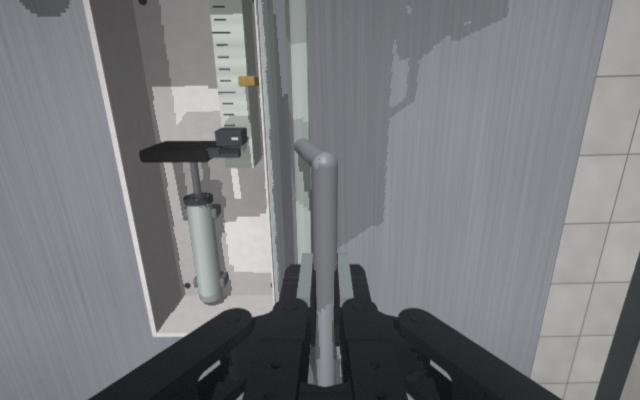

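The cover is open (side view: plate leaning back, top strip from (75,315) to (255,90)). I'll release it and lift straight up.

>>> {"name": "step_arm", "arguments": {
  "plan": [
    [0,0,0,0,0,0,0.6],
    [0,0,0,0,0,0,0.4],
    [0,0,0,0,0,0,0.3],
    [0,0,30,0,0,0,0.3],
    [0,0,60,0,0,0,0.3],
    [-40,0,70,0,0,0.15,0.3],
    [-90,20,70,0,0,0.33,0.2],
    [-140,30,60,0,0,0.5,0.2]
  ]
}}

```text
clock: 8.88
eef_pos: [0.5148, 0.0647, 0.2983]
orientation: [-1.538, -0.377, 0.374]
force: [-0.1, 0.2, 0.1]
opening: 0.0341
```

Run:
```python
from h import *
np.set_printoptions(precision=4,suppress=True)
s=ctrl.sense();print(s['clock'],s['eef_pos'],s['force'],s['opening'],s['joint_positions'])
p=snap('side');save(p,'s3.png',(230,120,360,280),4.7)
p=snap('wrist');save(p,'w5.png')
for q in ['draw_grip','pointer_line','marker_line','pointer']:
    r=nets.search_frame(p,q); print(q,[(np.round(x['xy']),round(x['conf'],2)) for x in r[:2]])
```

```text
8.875 [0.5148 0.0647 0.2983] [-0.1274  0.156   0.1301] 0.034052043136642465 [ 0.0261 -0.1108  1.61    0.0002  1.6404 -0.4527]
draw_grip [(array([332., 174.]), 0.68)]
pointer_line [(array([381., 184.]), 0.79), (array([330., 176.]), 0.67)]
marker_line [(array([421., 156.]), 0.67)]
pointer [(array([380., 186.]), 0.85)]
```

View pics/s3.png

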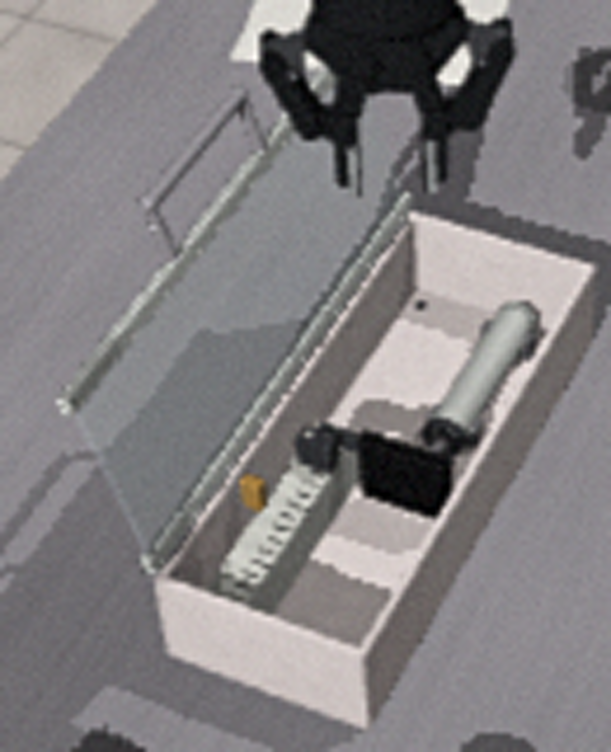

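View pics/w5.png

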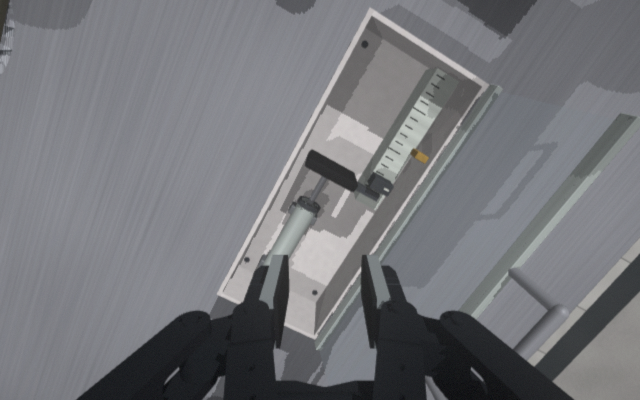

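>>> {"name": "step_arm", "arguments": {
  "plan": [
    [0,0,-10,0,0,0.17,0.1],
    [0,-2,-30,0,0,0.34,0.1],
    [0,-4,-50,0,0,0.51,0.1],
    [0,-6,-70,0,0,0.68,0.1],
    [0,-8,-90,0,0,0.85,0.1],
    [0,-8,-110,0,0,1.02,0.1],
    [2,-8,-120,0,0,1.07,0.1],
    [2,-8,-120,0,0,1.07,0.1]
  ]
}}

```text
clock: 10.18
eef_pos: [0.5184, 0.0558, 0.1769]
orientation: [-1.222, -1.186, 1.188]
force: [0.1, -1.0, 0.8]
opening: 0.0384
```

Run:
```python
from h import *
np.set_printoptions(precision=4,suppress=True)
p=snap('wrist');save(p,'w6.png')
s=ctrl.sense();print(s['clock'],s['eef_pos'],s['force'],s['opening'],s['joint_positions'],R.from_rotvec(s['orientation']).as_matrix())
for q in ['draw_grip','pointer_line','marker_line','pointer']:
    r=nets.search_frame(p,q); print(q,[(np.round(x['xy']),round(x['conf'],2)) for x in r[:2]])
```

```text
10.225 [0.5186 0.0559 0.1777] [-0.5634 -0.4152 -0.6465] 0.03854598760933989 [ 0.0091 -0.0506  1.7726 -0.0001  1.4197 -1.5315] [[ 0.0301 -0.0001 -0.9995]
 [ 0.9995 -0.0001  0.0301]
 [-0.0001 -1.      0.0001]]
draw_grip [(array([324., 186.]), 0.61)]
pointer_line [(array([349., 256.]), 0.8), (array([299., 226.]), 0.35)]
marker_line [(array([405., 271.]), 0.61)]
pointer [(array([346., 258.]), 0.97)]
```

View pics/w6.png

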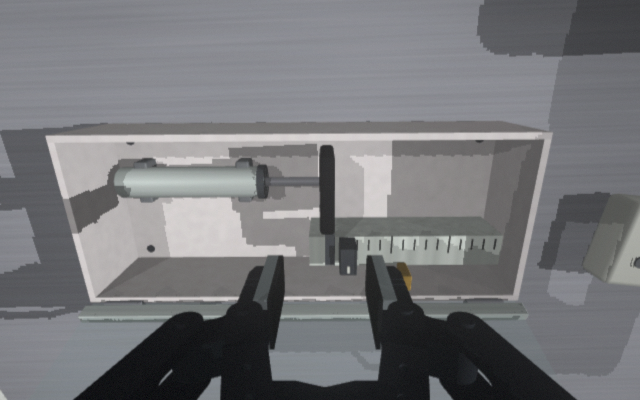

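```bash
cat > m.py <<'E'
from h import *
np.set_printoptions(precision=4,suppress=True)
c=np.array([.5368,.0363]);yaw=-.0271
Rc=np.array([[np.cos(yaw),-np.sin(yaw)],[np.sin(yaw),np.cos(yaw)]])
def tocase(X): return np.r_[Rc.T@(np.asarray(X)[:2]-c),X[2]]*1e3
E
python3 - <<'E'
from m import *
p=snap('wrist');save(p,'w7.png',(280,130,440,300),4.5)
t=snap('top');save(t,'t7.png',(215,145,385,245),4.7)
s=snap('side');save(s,'s7.png',(260,180,350,280),6)
E
```

```text
(no output)
```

View pics/w7.png

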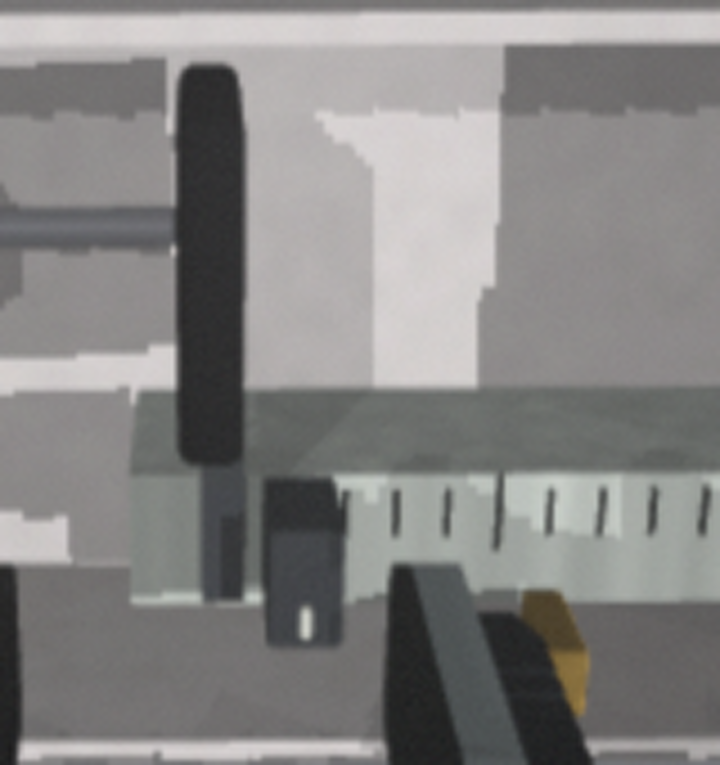

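View pics/s7.png

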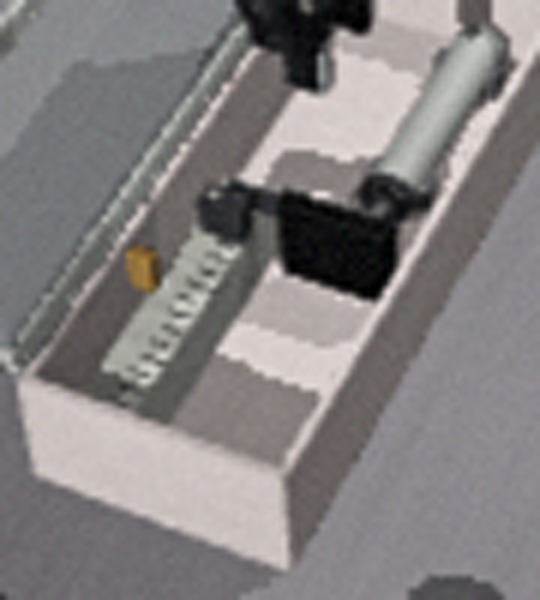

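Run:
```python
from m import *
p=snap('wrist');s=ctrl.sense();print(s['eef_pos'],s['clock'])
f=lambda x,y:(x/4.5+280-.4,y/4.5+130-.4)
for n,xy,z in [('plateL',f(177,230),.07),('plateR',f(243,230),.07),('plate -x end',f(210,66),.07),('plate +x end',f(210,462),.07),('pline',f(306,623),.074),('ptop r',f(342,623),.074),('ptop l',f(265,623),.074),('marker topR',f(588,683),.074),('case L wall',(54,138),.075),('R',(546,133),.075)]:
    X=at_z(p,xy,z);print(n,X,tocase(X),depth(p,xy)[2])
```

```text
[0.5179 0.0562 0.178 ] 10.625
plateL [0.5054 0.052  0.07  ] [-31.7894  14.795   70.    ] 0.06763438760374446
plateR [0.5057 0.0631 0.07  ] [-31.7694  25.8998  70.    ] 0.002855501372956093
plate -x end [0.4779 0.0582 0.07  ] [-59.4262  20.3468  70.    ] 0.00298737651278147
plate +x end [0.5483 0.0563 0.07  ] [10.9549 20.3481 70.    ] 0.06928980642681953
pline [0.5789 0.0729 0.074 ] [41.1302 37.7405 74.    ] 0.07417687701010323
ptop r [0.5791 0.0794 0.074 ] [41.1433 44.2709 74.    ] 0.029910069247870208
ptop l [0.5787 0.0655 0.074 ] [41.1153 30.3034 74.    ] 0.02888411396057805
marker topR [0.593  0.1247 0.074 ] [53.8011 89.9174 74.    ] 0.05319450793770569
case L wall [ 0.467  -0.1352  0.075 ] [ -65.1006 -173.3223   75.    ] 0.07439455818338778
R [0.4736 0.2141 0.075 ] [-68.0319 176.0084  75.    ] 0.07455982033006228
```

>>> {"name": "step_arm", "arguments": {
  "plan": [
    [0,1,-40,0,0,0,0.1],
    [0,1,-80,0,0,0,0.1],
    [0,1,-115,0,0,0,0.1],
    [0,1,-142,0,0,0,0.1],
    [0,1,-142,0,0,0,0.1]
  ]
}}

```text
clock: 11.25
eef_pos: [0.5154, 0.0572, 0.0333]
orientation: [-1.219, -1.185, 1.191]
force: [-1.4, 0.1, -0.1]
opening: 0.0383
```

Run:
```python
from m import *
s=ctrl.sense();print(s['clock'],s['eef_pos'],s['force'])
p=snap('wrist');save(p,'w8.png')
```

```text
11.25 [0.5154 0.0572 0.0333] [-1.443   0.067  -0.1136]
```

View pics/w8.png

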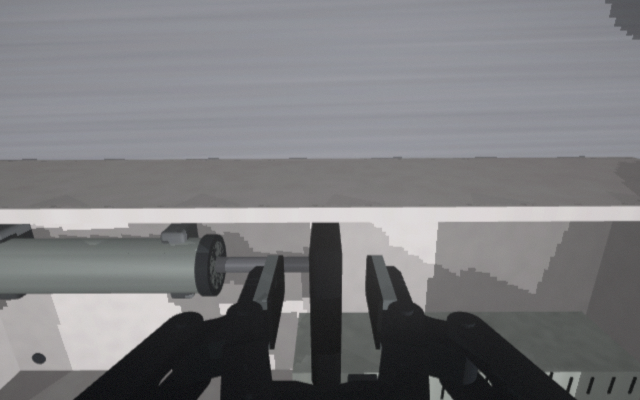

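>>> {"name": "step_arm", "arguments": {
  "plan": [
    [0,0,0,0,0,0,1],
    [0,0,0,0,0,0,1],
    [0,0,0,0,0,0,1],
    [0,0,0,0,0,0,1],
    [0,0,0,0,0,0,1]
  ]
}}

```text
clock: 11.92
eef_pos: [0.5192, 0.0574, 0.0375]
orientation: [-1.224, -1.191, 1.187]
force: [-0.8, 0.7, 6.8]
opening: 0.0112
```

Run:
```python
from m import *
s=ctrl.sense();print(s['clock'],s['eef_pos'],tocase(s['eef_pos']),s['force'],s['opening'])
p=snap('side');save(p,'s8.png',(260,180,350,280),6)
```

```text
11.925 [0.5192 0.0574 0.0375] [-18.2007  20.6604  37.496 ] [-0.8149  0.6624  6.8446] 0.011194927168739871
```

>>> {"name": "step_arm", "arguments": {
  "plan": [
    [0,8,0,0,0,0,1],
    [0,16,0,0,0,0,1],
    [1,24,0,0,0,0,1],
    [1,32,0,0,0,0,1],
    [1,40,0,0,0,0,1],
    [1,40,0,0,0,0,1],
    [1,40,0,0,0,0,1]
  ]
}}

```text
clock: 12.85
eef_pos: [0.5201, 0.0962, 0.0375]
orientation: [-1.226, -1.19, 1.189]
force: [-2.8, -7.7, 8.3]
opening: 0.011
```

Run:
```python
from m import *
s=ctrl.sense();print(s['clock'],s['eef_pos'],tocase(s['eef_pos']),s['force'],s['opening'])
p=snap('side');save(p,'s9.png',(260,180,350,280),6)
p=snap('wrist');save(p,'w9.png')
p=snap('top');save(p,'t9.png')
```

```text
12.85 [0.5201 0.0962 0.0375] [-18.3368  59.3895  37.5368] [-2.7985 -7.6598  8.2598] 0.01097466223544629
```

View pics/s9.png

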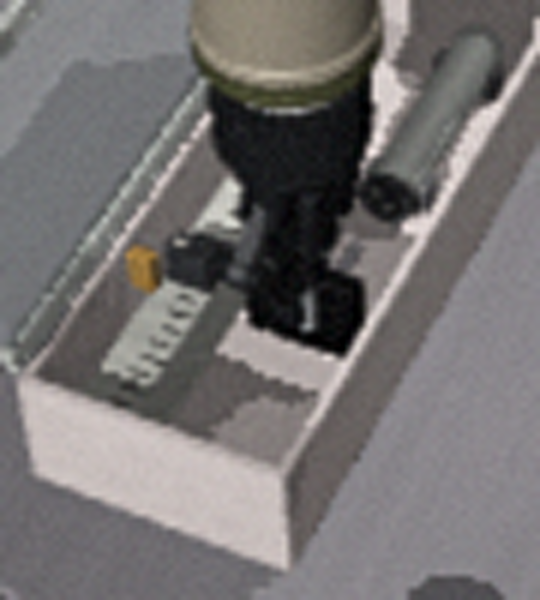

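View pics/w9.png

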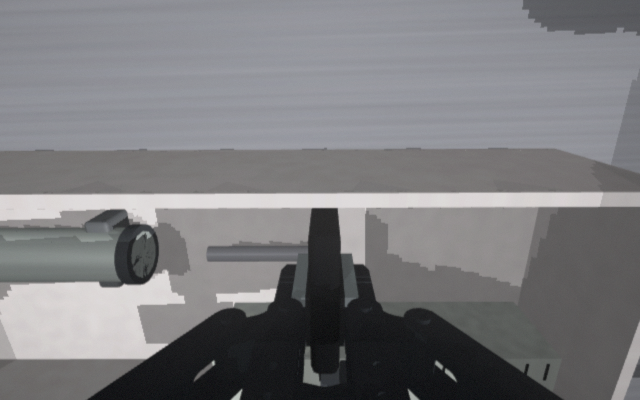

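Run:
```python
import cv2
a=cv2.imread('pics/w5.png')[130:220,340:450];cv2.imwrite('pics/w5z.png',cv2.resize(a,None,fx=7,fy=7,interpolation=cv2.INTER_CUBIC))
```

```text
(no output)
```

View pics/w5z.png

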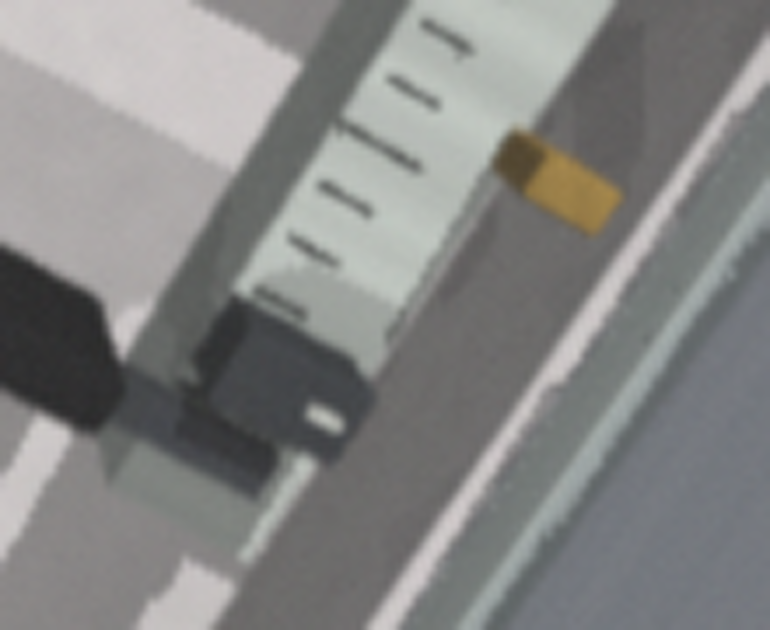

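View pics/t9.png

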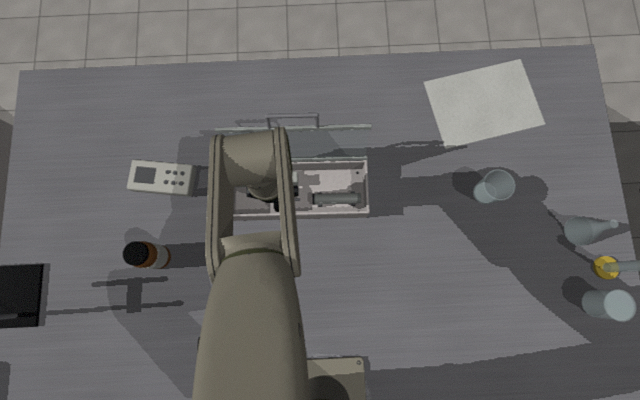

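Run:
```python
from m import *
p=snap('wrist')
T=np.eye(4);T[:3,:3]=R.from_rotvec([-1.538,-.377,.374]).as_matrix();T[:3,3]=[.5148,.0647,.2983]
p['T']=T@np.array(p['tool_from_camera'])
f=lambda x,y:(x/7+340-.4,y/7+130-.4)
for n,xy,z in [('pl',f(325,416),.074),('mk',f(572,196),.074),('t1',f(453,37),.05),('t3 long',f(383,150),.05),('t5',f(314,249),.05),('t2',f(415,92),.05),('case corner',(373,10),.075),('c',(219,294),.075)]:
    X=at_z(p,xy,z);print(n,tocase(X))
```

```text
pl [52.2419 34.578  74.    ]
mk [66.6447 83.3434 74.    ]
t1 [43.6144 94.5445 50.    ]
t3 long [43.7062 73.5466 50.    ]
t5 [42.6707 53.9873 50.    ]
t2 [43.0984 84.0955 50.    ]
case corner [-53.902  178.8803  75.    ]
c [ -57.0028 -181.9375   75.    ]
```

>>> {"name": "step_arm", "arguments": {
  "plan": [
    [0,5,0,0,0,0,1],
    [0,10,0,0,0,0,1],
    [0,12,0,0,0,0,1],
    [0,12,0,0,0,0,1],
    [0,12,0,0,0,0,1]
  ]
}}

```text
clock: 13.68
eef_pos: [0.5203, 0.1078, 0.0375]
orientation: [-1.226, -1.19, 1.189]
force: [-0.9, -8.5, 8.1]
opening: 0.0113
```

Run:
```python
from m import *
s=ctrl.sense();print(s['clock'],s['eef_pos'],tocase(s['eef_pos']),s['force'],s['opening'])
p=snap('side');save(p,'s10.png',(265,195,330,260),9)
# predict marker/pointer points in side pic
for n,X in [('mk top corners',[(47,82,74),(61,82,74),(61,90,74),(47,90,74)]),('ptr top @86',[(24,79,74),(48,79,74),(48,93,74),(24,93,74)])]:
    for m in X:
        m=np.array(m)/1e3; w=np.r_[c+Rc@m[:2],m[2]];q=(proj(p,w)+.4-[265,195])*9;print(n,m,np.round(q))
```

```text
13.675 [0.5203 0.1078 0.0375] [-18.4282  71.0401  37.5173] [-0.9042 -8.5111  8.0556] 0.01128599274116207
mk top corners [0.047 0.082 0.074] [198. 243.]
mk top corners [0.061 0.082 0.074] [160. 230.]
mk top corners [0.061 0.09  0.074] [148. 247.]
mk top corners [0.047 0.09  0.074] [186. 260.]
ptr top @86 [0.024 0.079 0.074] [264. 259.]
ptr top @86 [0.048 0.079 0.074] [199. 236.]
ptr top @86 [0.048 0.093 0.074] [179. 266.]
ptr top @86 [0.024 0.093 0.074] [244. 289.]
```

View pics/s10.png

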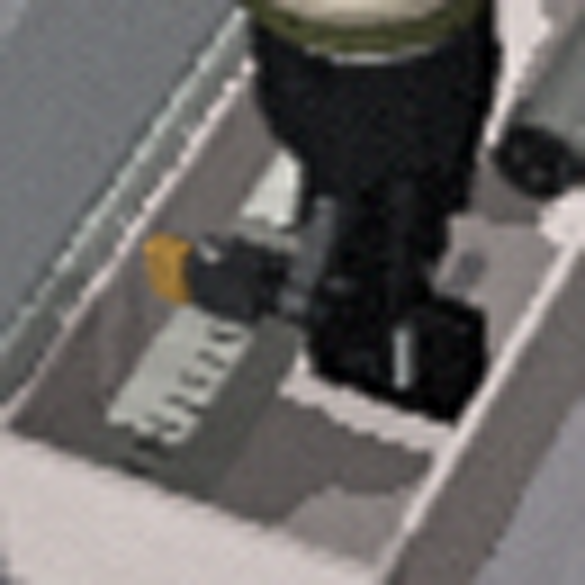

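>>> {"name": "step_arm", "arguments": {
  "plan": [
    [0,2,0,0,0,0,1],
    [0,2,0,0,0,0,1],
    [0,2,0,0,0,0,1],
    [0,2,0,0,0,0,1]
  ]
}}

```text
clock: 14.22
eef_pos: [0.5204, 0.1097, 0.0375]
orientation: [-1.226, -1.19, 1.189]
force: [-1.5, -8.5, 7.8]
opening: 0.0114
```

Run:
```python
from m import *
s=ctrl.sense();print(s['clock'],s['eef_pos'],tocase(s['eef_pos']),s['force'],s['opening'])
p=snap('side');save(p,'s11.png',(265,195,330,260),9)
```

```text
14.225 [0.5204 0.1097 0.0375] [-18.4204  72.9124  37.5134] [-1.455  -8.5091  7.7974] 0.011377553520043361
```

View pics/s11.png

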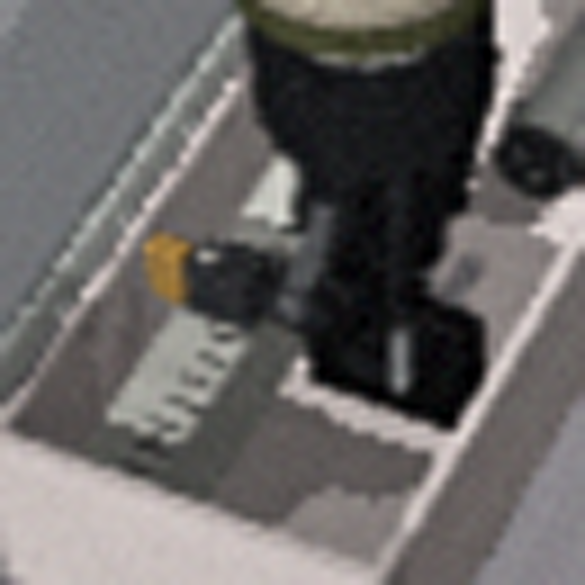

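The stroke at (206,256) is level with the tab (148–187, 240–250) within about 1–2 mm. Easing the handle home.

>>> {"name": "step_arm", "arguments": {
  "plan": [
    [0,-8,0,0,0,0,1],
    [0,-16,0,0,0,0,1],
    [-1,-24,0,0,0,0,1],
    [-1,-32,0,0,0,0,1],
    [-1,-40,0,0,0,0,1],
    [-1,-47,0,0,0,0,1],
    [-1,-52,0,0,0,0,1],
    [-1,-54,0,0,0,0,1]
  ]
}}

```text
clock: 15.28
eef_pos: [0.5192, 0.0573, 0.0375]
orientation: [-1.224, -1.191, 1.186]
force: [-1.3, 7.2, 7.2]
opening: 0.0112
```

>>> {"name": "step_arm", "arguments": {
  "plan": [
    [0,0,0,0,0,0,1],
    [0,0,0,0,0,0,1]
  ]
}}

```text
clock: 15.52
eef_pos: [0.5192, 0.0574, 0.0375]
orientation: [-1.224, -1.191, 1.187]
force: [-1.6, 2.3, 7.1]
opening: 0.0109
```

Run:
```python
from m import *
s=ctrl.sense();print(s['clock'],s['eef_pos'],tocase(s['eef_pos']),s['force'],s['opening'])
```

```text
15.525 [0.5192 0.0574 0.0375] [-18.1994  20.6399  37.5112] [-1.5936  2.3228  7.0654] 0.01092380850441498
```

>>> {"name": "step_arm", "arguments": {
  "plan": [
    [0,0,0,0,0,0,0.6],
    [0,0,0,0,0,0,0.3],
    [0,0,0,0,0,0,0.1],
    [0,0,40,0,0,0,0.1],
    [0,0,90,0,0,0,0.1],
    [0,-20,145,0,0,0,0.3],
    [0,-50,200,0,0,0,0.3],
    [0,-50,200,0,0,0,0.3]
  ]
}}

```text
clock: 16.52
eef_pos: [0.5207, 0.0053, 0.2415]
orientation: [-1.231, -1.194, 1.183]
force: [0.7, -0.3, -0.4]
opening: 0.0295
```

Run:
```python
from m import *
p=snap('wrist');save(p,'w12.png');save(p,'w12z.png',(280,120,460,300),4)
s=ctrl.sense();print(s['clock'],s['eef_pos'],s['joint_positions'])
p=snap('side');save(p,'s12.png',(230,120,360,280),4.7)
for q in ['draw_grip','pointer_line','marker_line','pointer']:
    r=nets.search_frame(p,q); print(q,[(np.round(x['xy']),round(x['conf'],2)) for x in r[:2]])
```

```text
16.575 [0.5192 0.0063 0.2383] [-0.0866 -0.0974  1.7059 -0.0001  1.5278 -1.628 ]
draw_grip [(array([313., 220.]), 0.52)]
pointer_line [(array([288., 227.]), 0.66)]
marker_line []
pointer []
```

View pics/w12z.png

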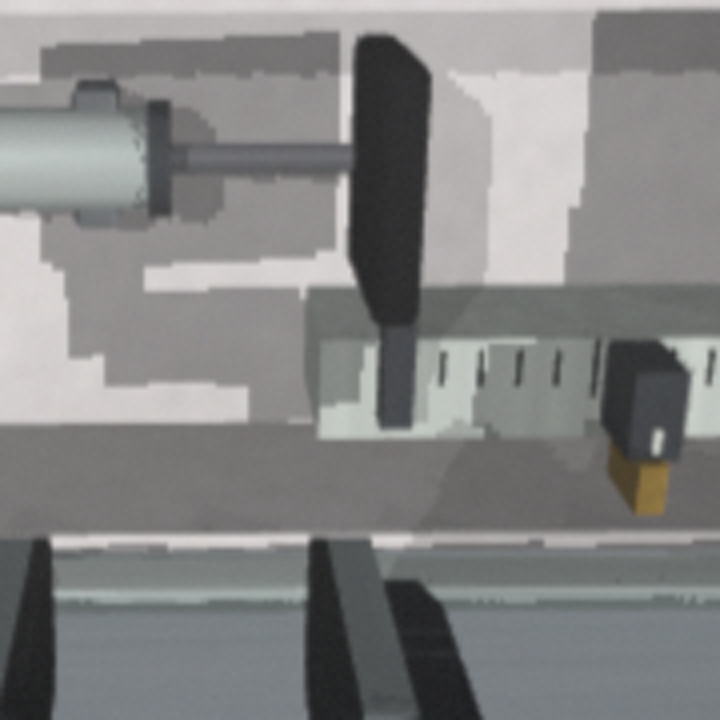

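View pics/s12.png

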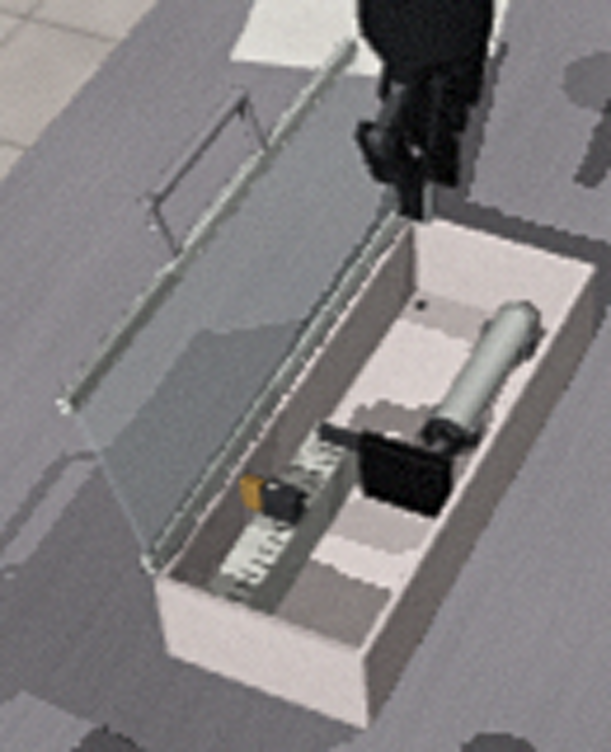

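Run:
```python
from m import *
p=snap('wrist');s=ctrl.sense();print(s['eef_pos'])
f=lambda x,y:(x/4+280-.4,y/4+120-.4)
for n,xy,z in [('pl',f(657,441),.074),('pr',f(684,441),.074),('pleft',f(634,441),.074),('mkL',f(636,490),.074),('mkR',f(667,490),.074),('mkL2',f(638,508),.074),('mkR2',f(664,508),.074),('plateR',f(430,120),.07),('plateL',f(358,120),.07)]:
    print(n,tocase(at_z(p,xy,z)))
```

```text
[0.5167 0.0078 0.2337]
pl [31.1574 85.0793 74.    ]
pr [31.1643 91.5606 74.    ]
pleft [31.1516 79.5583 74.    ]
mkL [44.1324 81.4361 74.    ]
mkR [44.1407 88.9731 74.    ]
mkL2 [48.9854 82.4471 74.    ]
mkR2 [48.9925 88.7985 74.    ]
plateR [-45.6539  26.7841  70.    ]
plateL [-45.667   10.6212  70.    ]
```

The pointer (about 85.2 mm) and marker (about 85.4 mm) are level, and the handle is home. Next I go back to the cover handle.

>>> {"name": "step_arm", "arguments": {
  "plan": [
    [0,5,20,0,0,-0.17,0.3],
    [0,10,45,0,0,-0.34,0.3],
    [0,15,70,0,0,-0.51,0.3],
    [10,20,85,0,0,-0.68,0.3],
    [20,25,90,0,0,-0.85,0.3],
    [30,27,90,0,0,-1.02,0.3],
    [40,27,90,0,0,-1.19,0.3],
    [50,27,90,0,0,-1.36,0.3]
  ]
}}

```text
clock: 17.88
eef_pos: [0.5676, 0.0347, 0.3243]
orientation: [-1.566, -0.138, 0.141]
force: [-0.4, 0.3, 0.6]
opening: 0.0297
```

>>> {"name": "step_arm", "arguments": {
  "plan": [
    [30,0,0,0,0,-0.14,0.3],
    [60,0,0,0,0,-0.21,0.3],
    [88,0,0,0,0,-0.21,0.3],
    [88,0,0,0,0,-0.21,0.3],
    [88,0,0,0,0,-0.21,0.3]
  ]
}}

```text
clock: 18.5
eef_pos: [0.6551, 0.0346, 0.3245]
orientation: [-1.571, 0.022, -0.019]
force: [0.6, -0.5, 1.2]
opening: 0.0303
```

Run:
```python
from m import *
p=snap('wrist');save(p,'w13.png')
s=ctrl.sense();print(s['clock'],s['eef_pos'],s['joint_positions'],R.from_rotvec(s['orientation']).as_matrix()[:,0])
for xy in [(320,150),(320,200),(320,250)]: print(depth(p,xy))
```

```text
18.55 [0.6551 0.0345 0.325 ] [-0.0255  0.2681  1.1634  0.      1.7111  0.0011] [ 0.9996 -0.0266 -0.001 ]
[0.6536 0.071  0.2143]
[0.6524 0.0321 0.2151]
[ 0.651  -0.0118  0.2138]
```

View pics/w13.png

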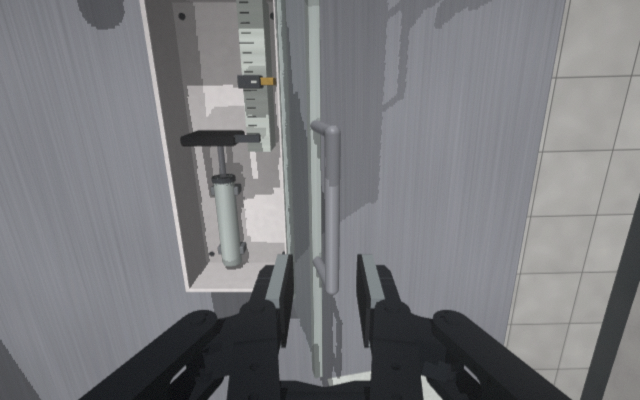

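>>> {"name": "step_arm", "arguments": {
  "plan": [
    [4,0,-20,0,0,0,0.3],
    [4,0,-50,0,0,0,0.3],
    [4,0,-75,0,0,0,0.3],
    [4,0,-85,0,0,0,0.3],
    [4,0,-85,0,0,0,0.3]
  ]
}}

```text
clock: 19.18
eef_pos: [0.659, 0.0343, 0.2394]
orientation: [-1.571, 0.023, -0.02]
force: [0.8, 0.7, 0.5]
opening: 0.0299
```

Run:
```python
from m import *
p=snap('wrist');save(p,'w14.png')
s=ctrl.sense();print(s['clock'],s['eef_pos'],s['force'])
```

```text
19.225 [0.6596 0.0343 0.2408] [ 0.3908 -0.2395  0.9208]
```

View pics/w14.png

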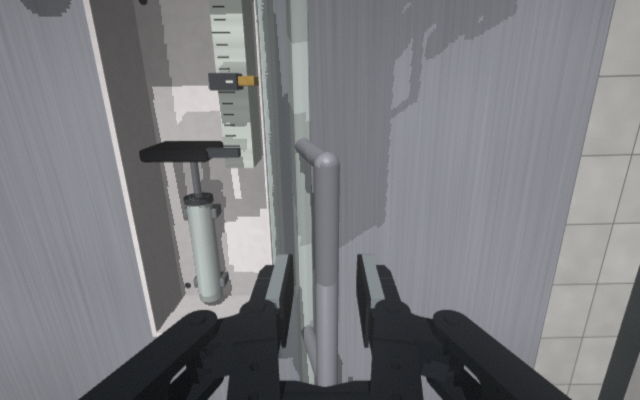

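The bar (column 326) is centred between the pads. I'll close the gripper, then follow the arc back.

>>> {"name": "step_arm", "arguments": {
  "plan": [
    [0,0,0,0,0,0,1],
    [0,0,0,0,0,0,1],
    [0,0,0,0,0,0,1],
    [0,0,0,0,0,0,1]
  ]
}}

```text
clock: 19.73
eef_pos: [0.6599, 0.0342, 0.2423]
orientation: [-1.571, 0.02, -0.022]
force: [-4.9, 0.3, 6.1]
opening: 0.0076
```

>>> {"name": "step_arm", "arguments": {
  "plan": [
    [-9,0,2,0,0,0,1],
    [-22,1,5,0,0,0,1],
    [-40,1,7,0,0,0,1],
    [-60,2,7,0,0,0,1],
    [-82,2,4,0,0,0,1],
    [-104,3,-1,0,0,0,1],
    [-125,3,-8,0,0,0,1],
    [-145,4,-18,0,0,0,1]
  ]
}}

```text
clock: 20.72
eef_pos: [0.5138, 0.0378, 0.2228]
orientation: [-1.572, 0.02, -0.022]
force: [4.6, -3.9, -3.0]
opening: 0.0074
```

>>> {"name": "step_arm", "arguments": {
  "plan": [
    [-17,0,-11,0,0,0,1],
    [-32,1,-24,0,0,0,1],
    [-48,1,-40,0,0,0,1],
    [-61,2,-58,0,0,0,1],
    [-72,2,-77,0,0,0,1],
    [-80,2,-96,0,0,0,1],
    [-85,2,-114,0,0,0,1],
    [-89,2,-130,0,0,0,1]
  ]
}}

```text
clock: 21.72
eef_pos: [0.4251, 0.04, 0.0915]
orientation: [-1.571, 0.021, -0.021]
force: [1.1, -2.4, 1.7]
opening: 0.0075
```

>>> {"name": "step_arm", "arguments": {
  "plan": [
    [-1,0,-10,0,0,0,1],
    [-2,0,-19,0,0,0,1],
    [-2,0,-25,0,0,0,1],
    [-2,0,-29,0,0,0,1],
    [-2,0,-30,0,0,0,1],
    [-2,0,-30,0,0,0,1]
  ]
}}

```text
clock: 22.48
eef_pos: [0.423, 0.0401, 0.0637]
orientation: [-1.571, 0.023, -0.019]
force: [-14.8, -3.5, 21.6]
opening: 0.0075
```

Run:
```python
from m import *
s=ctrl.sense();print(s['clock'],s['eef_pos'],s['force'],s['opening'])
p=snap('side');save(p,'s15.png',(220,100,400,290),4)
```

```text
22.475 [0.423  0.0401 0.0637] [-14.808   -3.4888  21.6363] 0.00754058354421355
```

View pics/s15.png

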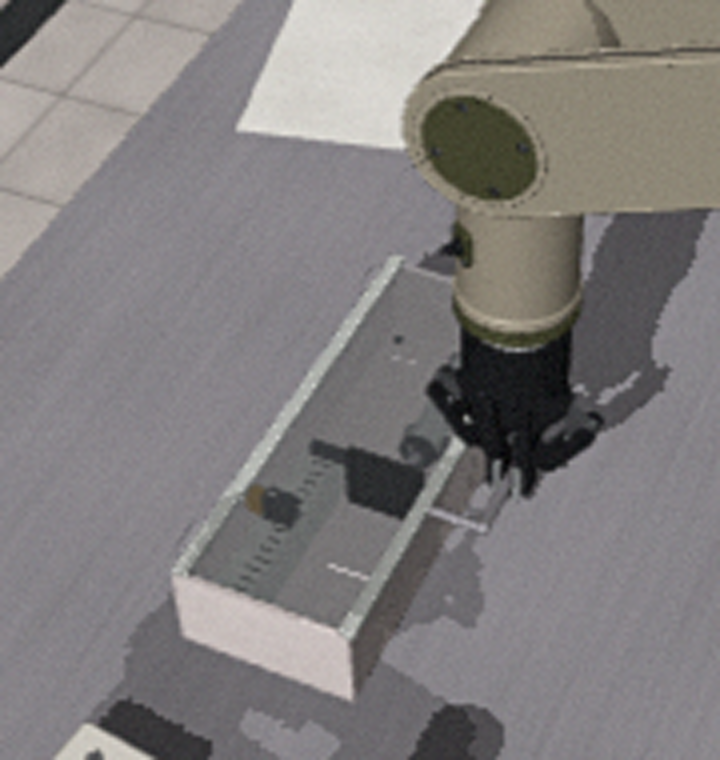

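The cover is down on the case and the wrist reads about 22 N of push back. Releasing and retreating upward.

>>> {"name": "step_arm", "arguments": {
  "plan": [
    [0,0,0,0,0,0,0.6],
    [0,0,0,0,0,0,0.3],
    [-1,0,0,0,0,0,0.25],
    [-1,0,0,0,0,0,0.25],
    [-1,0,30,0,0,0,0.25],
    [-1,0,70,0,0,0,0.25],
    [-20,0,130,0,0,0,0.25],
    [-50,0,190,0,0,0,0.25]
  ]
}}

```text
clock: 23.52
eef_pos: [0.3753, 0.0402, 0.2498]
orientation: [-1.571, 0.021, -0.021]
force: [1.5, -0.2, 0.8]
opening: 0.0321
```

>>> {"name": "step_arm", "arguments": {
  "plan": [
    [0,-50,20,0,0,0,0.2],
    [0,-110,20,0,0,0,0.2],
    [0,-170,20,0,0,0,0.2],
    [0,-200,20,0,0,0,0.2],
    [0,-200,20,0,0,0,0.2]
  ]
}}

```text
clock: 24.15
eef_pos: [0.3755, -0.1614, 0.2678]
orientation: [-1.571, 0.024, -0.024]
force: [0.2, 0.8, -0.4]
opening: 0.0338
```

Run:
```python
from m import *
s=ctrl.sense();print(s['clock'],s['eef_pos'],s['force'],s['opening'])
p=snap('side');save(p,'s16.png',(250,155,380,280),4.7)
t=snap('top');save(t,'t16.png',(100,100,520,300),1.9);save(t,'t16z.png',(215,145,385,245),4.7)
for q in ['beaker','reagent','meter']:
    r=nets.search_frame(t,q); print(q,[np.round(x['xy']) for x in r[:1]])
```

```text
24.15 [ 0.3755 -0.1614  0.2678] [ 0.1771  0.7984 -0.3516] 0.03384448800849587
beaker [array([499., 177.])]
reagent [array([146., 252.])]
meter [array([159., 178.])]
```

View pics/s16.png

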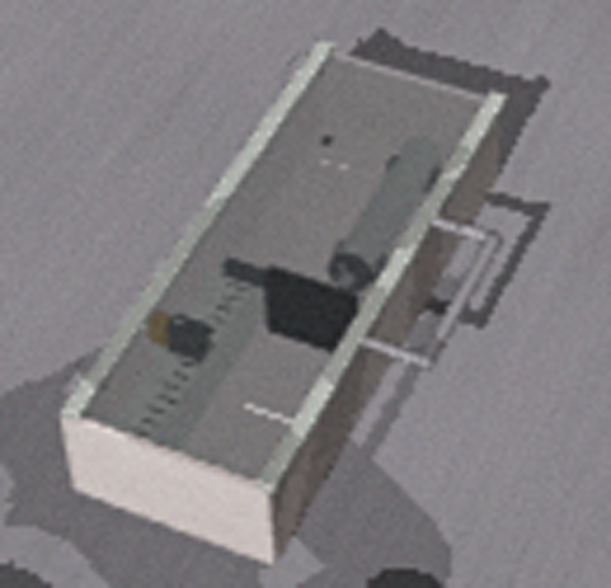

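View pics/t16z.png

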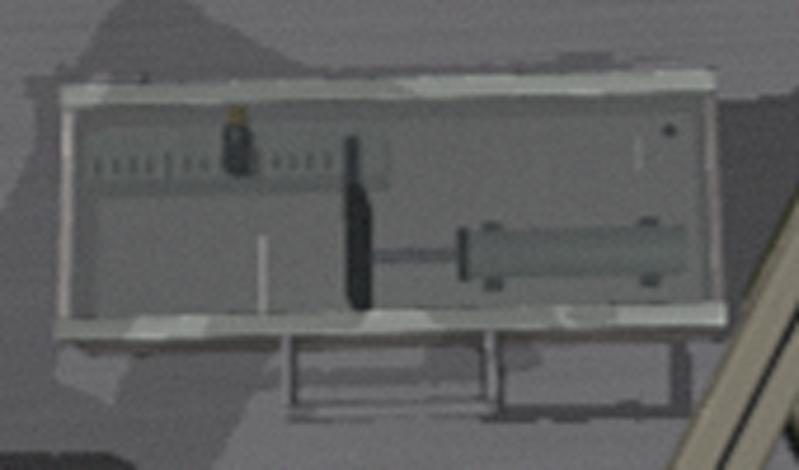

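The cover is shut at its original pixels, and the top view shows pointer and marker both at column 237. The handle is home at column 357, as it was at the start, and the arm is clear. Handing in.

```bash
python3 -c "
from station import ctrl
print(ctrl.hand_in())"
```

```text
the job is handed in; nothing more can be done
None
```

The spring tester is set up and I handed the job in at about 24 s. The hand-in reports no verdict.

**What I did:** I opened the cover by its handle until it rested on its stop. I then drew the T-handle out about 52 mm, eased it home at about 64 mm/s, and swung the cover shut along its arc at about 1 rad/s before letting go.

**Last checks:**
- **Pointer and marker:** with the cover open, the wrist view put the pointer at about 85.2 mm and the marker at about 85.4 mm along the case. After closing, both stand in the same image column in the top view.
- **Handle and cover:** the T-handle and the shut cover are back at the pixels they had at the start.
- **Bystanders:** the beaker, jar and meter were found within a few pixels of their starting places, with the largest shift about 9 px for the see-through beaker. I put that down to detector scatter, as the arm never came near any of them.
- **Arm:** it is clear of everything, and the wrist force is about zero.

**Disagreements:** the early estimates of the cover handle's x position differed by about 2–3 mm between cameras. Closing the gripper on the bar took that up. No check failed.

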